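# Dock the boat torch in its sloping charging cradle

## Robot

A 6-joint arm with a two-finger parallel gripper is mounted at the origin on the work surface. World frame = base frame: x ahead of the robot, y to its left, z up, the work surface at z = 0. Lengths are in m, angles in degrees, forces in N, time in s.
With the tool pointing down it reaches from about 0.25 to 0.775 m from the base axis. Payload 8.9 kg.
Tool frame: the origin (TCP) lies between the finger pads; the fingertips stand 11 mm ahead of it and the grasp point (between the pads) lies 8 mm behind it (env.tips_ahead is the distance from the TCP to the fingertips, in m); z points along the fingers, y is the line along which they close (so a half turn about z gives the same grasp; the last joint's range is limited). The gripper opens to 85 mm and grips with 20 to 120 N. Pads are 22 mm wide; open, the fingers measure 114 mm over their backs; the gripper's body (76 mm by 85 mm) begins 54 mm behind the grasp point. The pads swing forward as they close: fully open they stand 13 mm farther back than shut.
Start: joints at [-83.383, 16.656, -8.789, 64.555, 0, 82.019], TCP at [0.132, -0.508, 0.242] pointing down, gripper open.
Joint ranges: [-144.48, 144.48], [-52.06, 99.96], [-74.48, 78.29], [-112.23, 115.85], [-86.99, 84.42], [-180, 180]. Speed limits (degrees/s): [127.2, 127.2, 159.86, 180, 180, 180].

## Interface

Orientations are given as a 3x3 rotation matrix whose columns are the frame's x, y, z axes.
In Python, from plant import env gives the robot as it stands.
- The arm moves only by the tool apply_moves, never from a script. Its argument "moves" is a list of rows, each a list of 7 numbers: the turn, a rotation vector about the tool's x, y, z in rad, then the shift along the tool's x, y, z in mm, then the closure, from 0 (fully open) to 1 (shut). In form: [[wx, wy, wz, x, y, z, fingers], ...]. A call has 1 to 20 rows; each row is the pose to reach, as a shift and turn from the pose commanded when the call began, along the tool's axes at that moment; what a row does not reach only later rows make up. A row lasts 1/12 s, in which the tool goes at most 41.7 mm and 7.16 degrees, less where a joint would pass 70% of its speed; a pose out of reach is approached as far as the arm can. A call with a gripper value outside its range is refused whole. The fingers move at their own pace and stop on an object; "squeeze" is the grip in N (left out, the last holds). Time passes only in rows, so rows that repeat a pose let the fingers close. It gives the time, the measured TCP pose, the force, the opening and the grip force at its end, in the units of the state.
- env.state(): the state, without advancing time (a new reading comes with each control period).
- env.grab_frame(name): name is "scene" or "top" or "wrist"; returns the picture (400x640x3 uint8, red, green, blue); there is no depth.
- env.get_calibration(name): a dict with "camera_matrix" (3x3 intrinsics, pixels), "view" (4x4, takes a point from world to camera coordinates). Camera axes: x right, y up, looking along -z (the intrinsics and any distortion apply to the point x, -y, -z); pixel columns grow to the right and rows downward; lengths in m; the calibration is good to about 2 mm. The wrist camera is an equidistant fisheye: a pixel r from the principal point sees the ray r / f radians off the axis. A picture is of the moment at which its call begins: read the wrist's pose just before it. get_calibration takes no time and is no camera call; for the wrist camera it gives the pose at the moment of the call.
- env.job_done(): hands the job in; it is judged then, once.
The state is a dict: "time": time; "joint_pos": joint angles; "qd": joint speeds; "effort": joint torques, N m; "tcp_pos": TCP position; "tool_rot": TCP orientation; "contact_force": force on the tool from outside, world axes, zero at the start; "torque": the same for the moment, N m; "opening": finger opening in m; "gripper_force": force on a finger pad.
Only numpy, scipy, OpenCV 4.12 (cv2) and the standard library are available. Lean on these libraries where they do the work, as an engineer would, in place of code of your own. Each camera call takes 0.05 s, during which the arm holds its last target. There are 200 camera calls.

## Task

Put the orange-headed torch on charge: snap its metal barrel sideways, straight into both spring clips of the sloping cradle, with the orange lens end away from the charger block. Then slide it along in the clips, without ramming it, until its black tail has pushed the copper spring pin fully home against the charger block, and leave it there; do not disturb the spool, the mug or the jar.

Things in the scene. Friction and masses are not known exactly. Their poses are not given: they have to be found in the camera images.
- torch_grip (a point): Middle of the torch's bare aluminium barrel, on its axis. Torch: rigid, 0.2 to 0.45 kg; its x axis runs along it from tail to lens. Barrel 28 mm diameter, 120 mm long, 60 mm each way from here. It starts lying level on the table on its hexagons' flats (it does not roll), the axis 22 mm above the table.
- torch_lens (a point): Middle of the torch's lens face, 105 mm from the barrel's middle along the torch's +x. The lens end is an orange hexagon, 44 mm across flats, 51 mm across corners, 45 mm long.
- torch_tail (a point): Middle of the torch's flat tail end (copper disc), 85 mm from the barrel's middle along -x. The tail is a black hexagon, same section as the lens end, 25 mm long.
- cradle: Black foot of the charging cradle, fixed to the table, 150 x 260 x 12 mm; origin: middle of its underside, on the table; x points from its low front to its high back, y towards the lens end of the torch's place, z up. Its yaw varies.
- deck: Grey sloping plate of the cradle, 120 (x) x 250 (y) x 8 mm, fixed; origin: middle of its upper face, 58 mm above the table; x points up the slope (35 degrees), y level towards the lens end, z square out of the plate, 35 degrees from vertical, leaning over the low front. Two steel C clips stand on it at y = -40 and +40 mm, opening to +z, each 14 mm long in y, 66 mm free between them.
- clip_tail (a point): Middle of the clip at deck y = -40 mm, on a seated barrel's axis (deck x = 0, z = 36 mm, on a saddle). Each clip has two sprung jaws: lip tips 43 mm apart at deck z = 56, throat 20.6 mm at z = 46. Pressed along deck -z the barrel spreads them: 7 to 18 N in all, from about 25 mm before it is seated, falling off as it snaps; rubbing can hold it 6 mm short: press on until it meets the saddles.
- clip_lens (a point): The same point of the other clip, at deck y = +40 mm. Along deck y a seated barrel slides against a steady rub of about 4 to 11 N, more if it is also pressed sideways or onto the saddles: it can then jam or slip in the grip, so push along y only. The hard stop is felt as a steep rise above that.
- home (a point): Where the barrel's middle ends up: deck x = 0, y = -8, z = 36 mm. Snap the torch in 9 to 18 mm farther towards deck +y, then slide it back: nearer than 7 mm its tail comes down on the pin, beyond 21 mm on a clip.
- guard (a point): Middle of the yellow guard bar over the cradle's high side: 8 mm tube along deck y at deck x = 75, z = 106 mm, with posts to the deck at y = -118 and +118 mm. A gripper held upright over the clips meets it; one held square to the deck clears it.
- charger: Black charger block with orange top, 50 (x) x 25 (y) x 55 mm (z), fixed on the deck's -y end; same origin and axes as the deck. Its face towards the torch, at y = -93 mm, is the hard stop for the tail. A push of more than 60 N on block or pin damages it.
- pin_face (a point): Middle of the outer face of the copper spring pin (18 mm diameter); untouched it stands 6 mm out of the block's face, at deck y = -87, z = 36 mm.
- pin (a joint): How far the pin is pushed in towards the block (m): 0 untouched, 0.006 flush with the block's face (fully home). Its spring pushes back with 1 N at 0 and 2.5 N at 0.006, too weak to slide the torch back in the clips.
- spool_center (a point): Bystander: loose green line spool, 64 mm diameter, 50 mm high, standing; its centre.
- mug_center (a point): Bystander: loose blue mug, 76 mm diameter, 90 mm high; its centre, half-way up.
- jar_center (a point): Bystander: loose lidded jar, 70 mm diameter, 90 mm high; its centre.
Not all that is in view belongs to the job. Of the things like the part that bears torch_grip, leave any that is yellow; of the rest the smaller one is meant.

How it is judged:
By the outcome, as a careful person would: the job done as asked, in the order asked, and still so for the second after the job is handed in, with the robot touching nothing.
It also fails if it takes over 72 s, if anything falls off the work surface, if the arm or the gripper's body presses on something with over 40 N, if the wrist force passes 120 N, or if a joint passes its speed limit or range.

## Working session

There is one attempt and no reset: what is moved stays moved. The work goes in short steps, Python scripts to look and compute and a tool call to move; the robot and the scene stay as the last step left them, time stands still between calls to the robot, and variables do not carry over. Pictures are saved under pics/ and viewed, at most 10 in all, crops included, and the job is handed in when it is done.

Besides the shell and the picture viewer there is one more tool, called as name(argument=value, ...) on one line, values as JSON. apply_moves: Moves the arm, as the interface text tells. Its arguments: {"type":"object","properties":{"moves":{"type":"array"},"squeeze":{"type":"number"}},"required":["moves"]}

```bash
mkdir -p pics; ls; cat > h.py <<'E'
import numpy as np, cv2
from plant import env
def grab(n,f):
    im=env.grab_frame(n); cv2.imwrite(f'pics/{f}.png',im[:,:,::-1]); return im
E
python3 - <<'E'
from h import *
a=grab('scene','s0');b=grab('top','t0')
for n in('scene','top'):
    c=env.get_calibration(n);print({k:(np.round(v,4).tolist() if not isinstance(v,str) else v) for k,v in c.items()})
print(env.state()['time'])
E
```

```text
pics
{'camera_matrix': [[452.0989, 0.0, 325.4375], [0.0, 452.0989, 201.7189], [0.0, 0.0, 1.0]], 'view': [[0.625, 0.7806, 0.0071, -0.2121], [-0.6027, 0.4767, 0.6399, 0.2638], [0.4961, -0.4042, 0.7684, -1.602], [0.0, 0.0, 0.0, 1.0]]}
{'camera_matrix': [[384.7067, 0.0, 320.6166], [0.0, 384.7067, 198.2189], [0.0, 0.0, 1.0]], 'view': [[0.0295, -0.9992, -0.0261, -0.1033], [0.9947, 0.0268, 0.0989, -0.4709], [-0.0981, -0.0289, 0.9948, -1.1459], [0.0, 0.0, 0.0, 1.0]]}
0.1
```

View pics/t0.png

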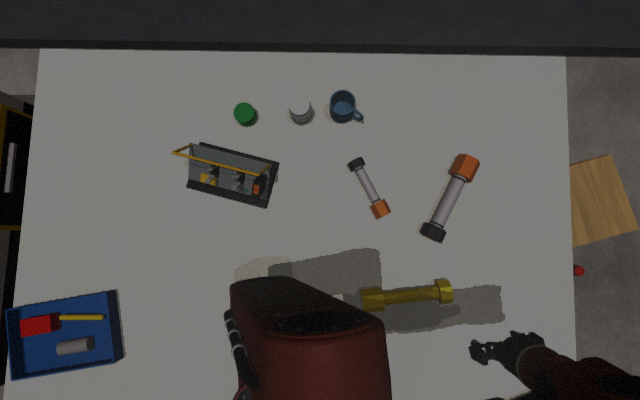

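View pics/s0.png

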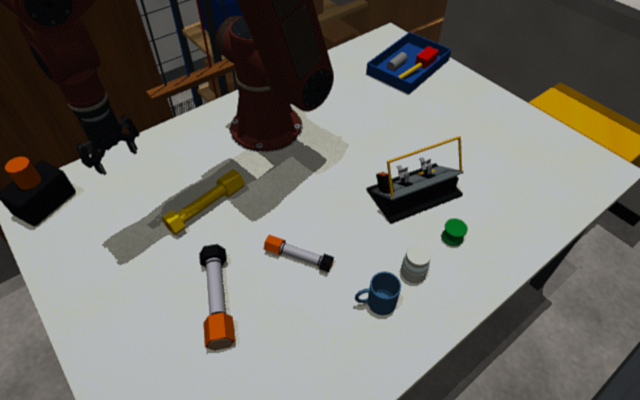

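The smaller orange torch is at top pixels (357,162) for the tail and (381,212) for the lens. The cradle is around (232,175), with its charger at the right end. I'll enlarge both.

```bash
python3 - <<'E'
import cv2,numpy as np
t=cv2.imread('pics/t0.png');s=cv2.imread('pics/s0.png')
r=lambda i,x,y,w,h,k:cv2.resize(i[y:y+h,x:x+w],None,fx=k,fy=k,interpolation=cv2.INTER_CUBIC)
a=r(t,160,130,133,83,6); cv2.imwrite('pics/c1.png',np.clip(a.astype(float)*1.6,0,255).astype('uint8'))
b=r(t,335,145,70,80,5); c=r(s,355,130,120,100,4); 
o=np.zeros((400,840,3),'uint8');o[:400,:350]=b;o[:,360:]=c; o=o[:,:]
cv2.imwrite('pics/c2.png',np.clip(o[:,:800].astype(float)*1.6,0,255).astype('uint8'))
E
```

```text
(no output)
```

View pics/c1.png

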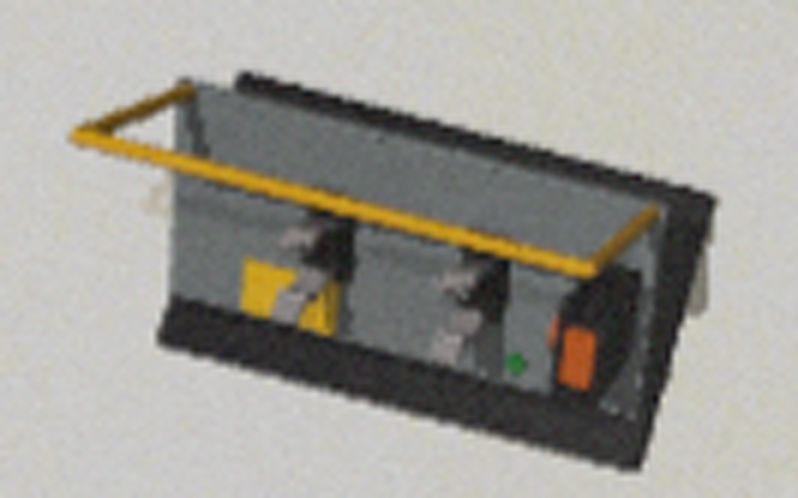

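View pics/c2.png

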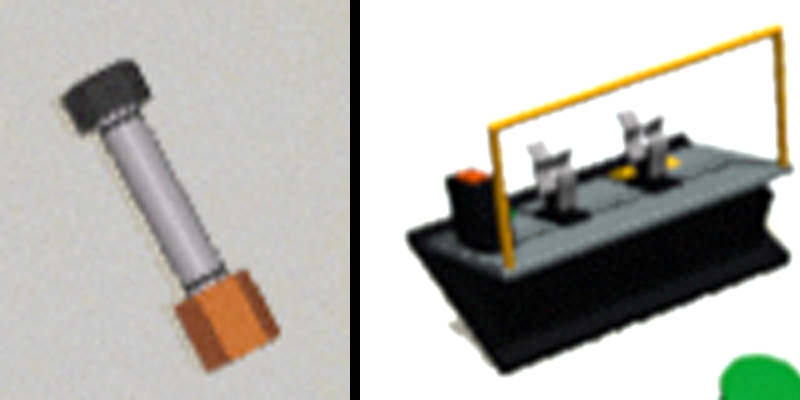

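```bash
cat >> h.py <<'E'
from scipy.optimize import least_squares
from scipy.spatial.transform import Rotation as R
def proj(n,P):
    c=env.get_calibration(n);K=c['camera_matrix'];V=c['view']
    p=np.c_[np.atleast_2d(P),np.ones(len(np.atleast_2d(P)))]@V.T
    p=p[:,:3]*[1,-1,-1]; q=p@np.array(K).T; return q[:,:2]/q[:,2:]
def onz(n,uv,z):
    c=env.get_calibration(n);K=c['camera_matrix'];V=np.array(c['view'])
    d=np.linalg.inv(K)@[*uv,1]*[1,-1,-1]; d=V[:3,:3].T@d; o=-V[:3,:3].T@V[:3,3]
    return o+d*(z-o[2])/d[2]
def deckR(yaw):
    s=np.radians(35); return R.from_euler('z',yaw).as_matrix()@np.array([[np.cos(s),0,-np.sin(s)],[0,1,0],[np.sin(s),0,np.cos(s)]])
E
python3 - <<'E'
from h import *
T=lambda u,v:np.array([160+(u+.5)/6-.5,130+(v+.5)/6-.5])
S=lambda u,v:np.array([355+(u-360+.5)/4-.5,130+(v+.5)/4-.5])
D=[('top',T(80,135),(75,118,106)),('top',T(595,268),(75,-118,106)),
('scene',S(495,127),(75,-118,106)),('scene',S(778,30),(75,118,106)),
('scene',S(507,268),(60,-125,-4)),('scene',S(790,165),(60,125,-4)),('scene',S(408,237),(-60,-125,0))]
F=[('top',T(715,200),(75,-130,12)),('top',T(640,468),(-75,-130,2)),('top',T(160,345),(-75,130,2)),('top',T(240,74),(75,130,12))]
def f(p,o=False):
    r=[]
    for n,uv,q in D: r.append(proj(n,deckR(p[2])@np.array(q)/1000+[p[0],p[1],.058])[0]-uv)
    for n,uv,q in F: r.append(proj(n,R.from_euler('z',p[2]).as_matrix()@(np.array(q)/1000+[p[3],0,0])+[p[0],p[1],0])[0]-uv)
    return np.array(r) if o else np.ravel(r)
s=least_squares(f,[.55,.15,0,0],loss='soft_l1');p=s.x
print('cradle',p,np.degrees(p[2]));print(np.round(f(p,True),1))
A=deckR(p[2]);print('home',A@[0,-.008,.036]+[p[0],p[1],.058])
L=lambda u,v:[335+(u+.5)/5-.5,145+(v+.5)/5-.5]
a=onz('top',L(121,118),.022);b=onz('top',L(206,277),.022);print(a,b,np.linalg.norm(b-a),(a+b)/2,np.degrees(np.arctan2(*(b-a)[[1,0]])))
for nm,uv in(('tail',(357,162)),): print(onz('top',uv,.022))
st=env.state();print(st['time'],np.round(st['tool_rot'],3).tolist(),st['tcp_pos'],st['opening'])
for nm,uv,z in(('spool',(245,114),.05),('mug',(343,100),.09),('jar',(300,106),.09)):print(nm,onz('top',uv,z))
E
```

```text
cradle [ 5.41082393e-01  1.87886722e-01 -2.32967277e-01  2.35215801e-04] -13.348041739875976
[[-0.3  0.4]
 [-1.2  0.6]
 [-1.4  0.4]
 [-1.   0. ]
 [-1.4  2.3]
 [ 0.4  0.9]
 [ 4.1  1.1]
 [-0.2 -1. ]
 [-0.3  1.2]
 [-0.   0.3]
 [-0.6 -0.8]]
home [0.51914453 0.18486992 0.08748947]
[ 0.56882374 -0.20373015  0.022     ] [ 0.47275456 -0.256912    0.022     ] 0.10980709255429705 [ 0.52078915 -0.23032108  0.022     ] -151.0320187638133
[ 0.58787853 -0.19786303  0.022     ]
0.1 [[0.968, 0.252, -0.0], [0.252, -0.968, 0.001], [0.0, -0.001, -1.0]] [ 0.13230645 -0.50765305  0.24180643] 0.08522831224442498
spool [0.72226704 0.14708706 0.05      ]
mug [ 0.75760274 -0.14890663  0.09      ]
jar [ 0.73694366 -0.02342914  0.09      ]
```

apply_moves(moves=[[0,0,-0.5,150,-57,13,0],[0,0,-1.0,300,-113,26,0],[0,0,-1.5,446,-170,40,0],[0,0,-1.7,446,-170,40,0],[0,0,-1.7,446,-170,40,0],[0,0,-1.7,446,-170,40,0],[0,0,-1.7,446,-170,40,0],[0,0,-1.7,446,-170,40,0],[0,0,-1.7,446,-170,40,0],[0,0,-1.7,446,-170,40,0],[0,0,-1.7,446,-170,40,0],[0,0,-1.7,446,-170,40,0],[0,0,-1.7,446,-170,40,0],[0,0,-1.7,446,-170,40,0],[0,0,-1.7,446,-170,40,0],[0,0,-1.7,446,-170,40,0]])

```text
time: 1.43
tcp_pos: [0.5209, -0.231, 0.202]
tool_rot: [[-0.372, 0.928, -0.001], [0.928, 0.372, 0.0], [0.001, -0.0, -1.0]]
contact_force: [0.8, 0.3, -0.2]
opening: 0.0859
gripper_force: 0.0
```

```bash
cat >> h.py <<'E'
def show():
    s=env.state();print('t',round(s['time'],2),'j',np.round(s['joint_pos'],1),'tcp',np.round(s['tcp_pos'],4),'F',np.round(s['contact_force'],1),'open',round(s['opening'],4),'gf',s['gripper_force']);return s
def to(Rt,pt):
    "rotvec and shift (mm) in tool axes from the current pose"
    s=env.state();r=np.array(s['tool_rot']);v=R.from_matrix(r.T@Rt).as_rotvec();d=r.T@(np.array(pt)-s['tcp_pos'])*1000
    print('turn',np.round(v,4),'deg',round(np.degrees(np.linalg.norm(v)),1),'shift',np.round(d,1))
def down(yaw):
    c,s=np.cos(np.radians(yaw)),np.sin(np.radians(yaw));return np.array([[c,s,0],[s,-c,0],[0,0,-1.]])
E
python3 - <<'E'
from h import *
show();to(down(-151.03),[.5208,-.2303,.2])
E
```

```text
t 1.43 j [-31.3  22.9  -5.8  61.3  -0.   36.9] tcp [ 0.5209 -0.231   0.202 ] F [ 0.8  0.3 -0.2] open 0.0859 gf 0.0
turn [ 2.000e-04 -8.000e-04 -1.695e+00] deg 97.1 shift [0.6 0.2 2. ]
```

apply_moves(moves=[[0,0,-1.695,0,0,2,0],[0,0,-1.695,0,0,2,0],[0,0,-1.695,0,0,2,0],[0,0,-1.695,0,0,2,0],[0,0,-1.695,0,0,2,0],[0,0,-1.695,0,0,2,0],[0,0,-1.695,0,0,2,0],[0,0,-1.695,0,0,2,0],[0,0,-1.695,0,0,2,0],[0,0,-1.695,0,0,2,0],[0,0,-1.695,0,0,2,0],[0,0,-1.695,0,0,2,0],[0,0,-1.695,0,0,2,0],[0,0,-1.695,0,0,2,0],[0,0,-1.695,0,0,2,0],[0,0,-1.695,0,0,2,0]])

```text
time: 2.77
tcp_pos: [0.5208, -0.2314, 0.2003]
tool_rot: [[-0.876, -0.482, -0.0], [-0.482, 0.876, -0.0], [0.0, -0.0, -1.0]]
contact_force: [-0.4, -0.1, 0.1]
opening: 0.0853
gripper_force: 0.0
```

```bash
python3 - <<'E'
from h import *
show();c=env.get_calibration('wrist');np.save('wc.npy',c['view']);print(c)
im=grab('wrist','w0')
# predicted fisheye pixels of the torch points
def pf(P):
    q=(np.array(c['view'])@np.r_[P,1])[:3]*[1,-1,-1];K=np.array(c['camera_matrix']);th=np.arctan2(np.hypot(*q[:2]),q[2]);u=q[:2]/np.hypot(*q[:2])
    return K[:2,2]+K[0,0]*th*u
g=np.array([.5208,-.2303,.022]);a=np.radians(-151);d=np.array([np.cos(a),np.sin(a),0])
for k in(-.085,0,.105):print(k,pf(g+k*d))
E
```

```text
t 2.77 j [-31.3  23.   -6.   61.   -0.  -60.1] tcp [ 0.5208 -0.2314  0.2003] F [-0.4 -0.1  0.1] open 0.0853 gf 0.0
{'camera_matrix': array([[309.70691629,   0.        , 321.57661083],
       [  0.        , 309.70691629, 205.42001219],
       [  0.        ,   0.        ,   1.        ]]), 'view': array([[-4.82245042e-01,  8.76036074e-01,  7.18792495e-04,
         4.53084632e-01],
       [-8.43026098e-01, -4.63850105e-01, -2.72305118e-01,
         3.56257551e-01],
       [-2.38215694e-01, -1.31923754e-01,  9.62210687e-01,
        -2.43947980e-01],
       [ 0.00000000e+00,  0.00000000e+00,  0.00000000e+00,
         1.00000000e+00]])}
-0.085 [321.97789517 262.88331174]
0 [321.76833815 187.78062765]
0.105 [321.46286878  83.94866979]
```

View pics/w0.png

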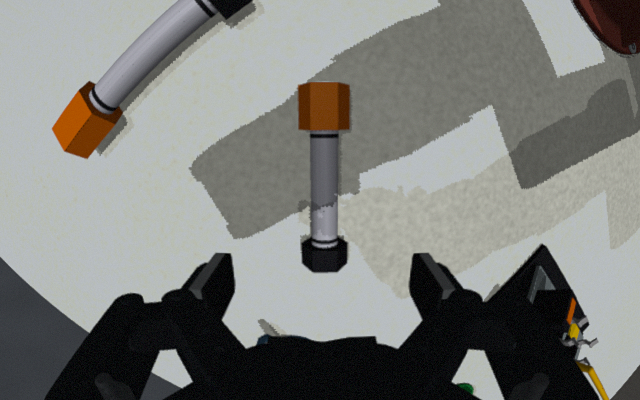

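The torch lies upright in the picture. The lens face is at y≈82, the lens shoulder at (324,131), the tail shoulder at (325,238) and the tail end at y≈271.

```bash
python3 - <<'E'
from h import *
c=env.get_calibration('wrist');V=np.array(c['view']);K=np.array(c['camera_matrix'])
o=-V[:3,:3].T@V[:3,3];print('cam',o)
g=np.array([.5208,-.2303]);a=np.radians(-151.03);d=np.array([np.cos(a),np.sin(a)]);n=np.array([-d[1],d[0]])
for nm,uv,zs,e in(('lensface',(324.5,82),(.044,.022),105),('lsh',(324.3,131),(.044,.04),60),('tsh',(325,238),(.044,.036),-60),('tail',(325,271),(.044,.022,.0),-85)):
    r=np.array(uv)-K[:2,2];th=np.hypot(*r)/K[0,0];q=np.r_[r/np.hypot(*r)*np.sin(th),np.cos(th)]*[1,-1,-1];w=V[:3,:3].T@q
    for z in zs:
        P=o+w*(z-o[2])/w[2];print(nm,z,np.round(P,4),'along',round(1000*(P[:2]-g)@d-e,1),'across',round(1000*(P[:2]-g)@n,1))
E
```

```text
cam [ 0.46078191 -0.26381586  0.33141345]
lensface 0.044 [ 0.4284 -0.2784  0.044 ] along -0.8 across -2.7
lensface 0.022 [ 0.4259 -0.2795  0.022 ] along 1.9 across -2.9
lsh 0.044 [ 0.4684 -0.2565  0.044 ] along -1.5 across -2.4
lsh 0.04 [ 0.4685 -0.2564  0.04  ] along -1.6 across -2.5
tsh 0.044 [ 0.5599 -0.2051  0.044 ] along 13.6 across -3.1
tsh 0.036 [ 0.5626 -0.2035  0.036 ] along 10.4 across -3.2
tail 0.044 [ 0.5925 -0.187   0.044 ] along 1.3 across -3.2
tail 0.022 [ 0.6025 -0.1811  0.022 ] along -10.3 across -3.5
tail 0.0 [ 0.6126 -0.1752  0.    ] along -22.0 across -3.7
```

apply_moves(moves=[[0,0,0,-1,4,30,0],[0,0,0,-1,4,65,0],[0,0,0,-1,4,100,0],[0,0,0,-1,4,135,0],[0,0,0,-1,4,160,0],[0,0,0,-1,4,175,0],[0,0,0,-1,4,182,0],[0,0,0,-1,4,184,0],[0,0,0,-1,4,184,0],[0,0,0,-1,4,184,1],[0,0,0,-1,4,184,1],[0,0,0,-1,4,184,1],[0,0,0,-1,4,184,1],[0,0,0,-1,4,184,1],[0,0,0,-1,4,184,1],[0,0,0,-1,4,184,1],[0,0,0,-1,4,184,1],[0,0,0,-1,4,184,1]], squeeze=80)

```text
time: 4.32
tcp_pos: [0.5207, -0.2277, 0.0173]
tool_rot: [[-0.874, -0.487, 0.001], [-0.487, 0.874, -0.001], [-0.001, -0.002, -1.0]]
contact_force: [-1.4, 0.2, 7.1]
opening: 0.0256
gripper_force: 78.1
```

```bash
cat >> h.py <<'E'
YAW=np.radians(-13.35);A=deckR(YAW);O=np.array([.5411,.1879,.058])
RT=np.c_[A[:,1],A[:,1]*0,-A[:,2]];RT[:,1]=np.cross(RT[:,2],RT[:,0])
OFF=.0047
def tcp_for(x,y,z):return O+A@(np.array([x,y,z])/1000)+OFF*RT[:,2]
def indeck():
    s=env.state();p=np.array(s['tcp_pos'])-OFF*np.array(s['tool_rot'])[:,2];print('axis in deck mm',np.round(A.T@(p-O)*1000,1),'F deck',np.round(A.T@s['contact_force'],1))
E
python3 - <<'E'
from h import *
print(np.round(RT,3).tolist())
for q in((-60,5.5,186),(0,5.5,136),(0,5.5,66)):print(q,tcp_for(*q))
to(RT,tcp_for(-60,5.5,186));to(RT,tcp_for(0,5.5,100))
s=env.state();r=np.array(s['tool_rot']);v=R.from_matrix(r.T@RT).as_rotvec()
for k in(.25,.5,.75,1):
    m=r@R.from_rotvec(v*k).as_matrix();print(k,'torch dir',np.round(m[:,0],2),'toolz',np.round(m[:,2],2))
E
```

```text
[[0.231, 0.797, 0.558], [0.973, -0.189, -0.132], [0.0, 0.574, -0.819]]
(-60, 5.5, 186) [0.39336956 0.2286109  0.17209768]
(0, 5.5, 136) [0.46909442 0.21064051 0.16555466]
(0, 5.5, 66) [0.50815982 0.20136984 0.10821402]
turn [-0.3089 -0.699   2.2249] deg 134.8 shift [-110.9  460.3 -155.5]
turn [-0.3089 -0.699   2.2249] deg 134.8 shift [-183.5  393.9 -119.3]
0.25 torch dir [-0.99  0.06 -0.15] toolz [ 0.15  0.11 -0.98]
0.5 torch dir [-0.78  0.59 -0.2 ] toolz [ 0.33  0.12 -0.93]
0.75 torch dir [-0.32  0.93 -0.15] toolz [ 0.49  0.03 -0.87]
1 torch dir [ 0.23  0.97 -0.  ] toolz [ 0.56 -0.13 -0.82]
```

apply_moves(moves=[[0,0,0,0,0,-20,1],[0,0,0,0,0,-55,1],[0,0,0,0,0,-95,1],[0,0,0,0,0,-135,1],[-0.015,-0.035,0.111,-5,23,-170,1],[-0.031,-0.07,0.222,-11,46,-200,1],[-0.046,-0.105,0.333,-17,69,-215,1],[-0.062,-0.14,0.445,-22,92,-215,1],[-0.077,-0.175,0.556,-28,115,-215,1],[-0.093,-0.21,0.667,-33,138,-215,1],[-0.108,-0.245,0.779,-39,161,-215,1],[-0.124,-0.28,0.89,-44,184,-215,1],[-0.139,-0.315,1.0,-50,207,-215,1],[-0.155,-0.35,1.112,-55,230,-215,1],[-0.17,-0.385,1.223,-61,253,-215,1],[-0.185,-0.42,1.335,-67,276,-215,1],[-0.2,-0.454,1.446,-72,299,-215,1],[-0.216,-0.489,1.557,-78,322,-215,1],[-0.232,-0.524,1.668,-83,345,-215,1]], squeeze=80)

```text
time: 5.9
tcp_pos: [0.4249, 0.1101, 0.2308]
tool_rot: [[-0.356, 0.804, 0.476], [0.923, 0.384, 0.041], [-0.149, 0.454, -0.879]]
contact_force: [0.8, 0.2, -3.5]
opening: 0.0258
gripper_force: 79.8
```

```bash
python3 - <<'E'
from h import *
show();to(RT,tcp_for(-60,5.5,186)+[0,0,.03])
E
```

```text
t 5.9 j [  5.  -13.4 -50.2  24.7  -0.   71.8] tcp [0.4249 0.1101 0.2308] F [ 0.8  0.2 -3.5] open 0.0258 gf 79.79991316795349
turn [-0.0849 -0.1859  0.5886] deg 35.7 shift [124.8   7.   15.1]
```

apply_moves(moves=[[-0.014,-0.031,0.098,21,1,2.5,1],[-0.028,-0.062,0.196,42,2,5,1],[-0.042,-0.093,0.294,63,3.5,7.5,1],[-0.057,-0.124,0.392,84,4.7,10,1],[-0.071,-0.155,0.49,105,6,12.5,1],[-0.085,-0.186,0.589,125,7,15,1],[-0.085,-0.186,0.589,125,7,15,1],[-0.085,-0.186,0.589,125,7,15,1],[-0.085,-0.186,0.589,125,7,15,1]])

```text
time: 6.65
tcp_pos: [0.3931, 0.2279, 0.2016]
tool_rot: [[0.223, 0.8, 0.557], [0.975, -0.181, -0.131], [-0.004, 0.572, -0.82]]
contact_force: [0.8, -0.3, -3.9]
opening: 0.0256
gripper_force: 79.8
```

```bash
python3 - <<'E'
from h import *
show();indeck();to(RT,tcp_for(0,5.5,86))
c=env.get_calibration('wrist');im=grab('wrist','w1');b=grab('top','t1');s=grab('scene','s1')
def pf(P):
    q=(np.array(c['view'])@np.r_[P,1])[:3]*[1,-1,-1];K=np.array(c['camera_matrix']);th=np.arctan2(np.hypot(*q[:2]),q[2]);u=q[:2]/np.hypot(*q[:2])
    return K[:2,2]+K[0,0]*th*u
for nm,q in dict(lipT_f=(-21.5,-40,56),lipT_b=(21.5,-40,56),lipL_f=(-21.5,40,56),lipL_b=(21.5,40,56),block=(-25,-93,55),block2=(25,-93,55),g1=(75,-118,106),g2=(75,118,106),dk1=(-60,-125,0),dk2=(-60,125,0)).items():print(nm,np.round(pf(O+A@np.array(q)/1000),1))
E
```

```text
t 6.65 j [ 38.7  -1.8 -48.5  20.  -26.8 135.9] tcp [0.3931 0.2279 0.2016] F [ 0.8 -0.3 -3.9] open 0.0256 gf 79.76938962936401
axis in deck mm [-43.1   4.8 210.2] F deck [-1.5 -0.1 -3.7]
turn [-0.0018 -0.0014  0.0089] deg 0.5 shift [  0.2  43.4 124.1]
lipT_f [343.9 240.7]
lipT_b [386.9 240.6]
lipL_f [346.3 158.8]
lipL_b [392.3 159.9]
block [338.6 286.9]
block2 [385.5 286.2]
g1 [440.4 330.7]
g2 [472.5  75.1]
dk1 [307.7 286.2]
dk2 [307.4  74.5]
```

View pics/w1.png

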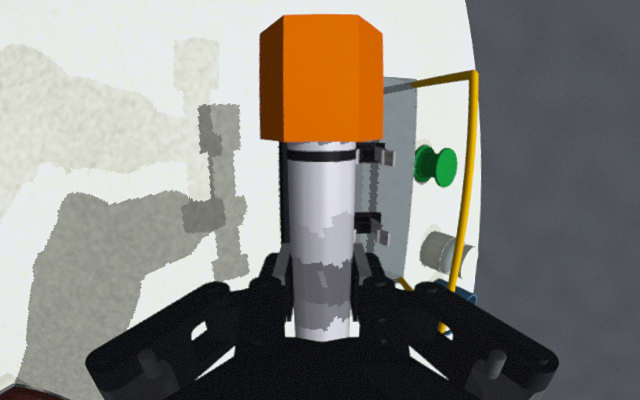

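apply_moves(moves=[[0,0,0.009,0,15,15,1],[0,0,0.009,0,30,40,1],[0,0,0.009,0,43,70,1],[0,0,0.009,0,43,95,1],[0,0,0.009,0,43,115,1],[0,0,0.009,0,43,120,1],[0,0,0.009,0,43,120,1],[0,0,0.009,0,43,120,1]])

```text
time: 7.47
tcp_pos: [0.495, 0.2037, 0.1289]
tool_rot: [[0.234, 0.796, 0.558], [0.972, -0.193, -0.132], [0.003, 0.573, -0.82]]
contact_force: [-0.3, 0.4, -3.1]
opening: 0.0257
gripper_force: 79.7
```

```bash
python3 - <<'E'
from h import *
s=show();indeck();to(RT,tcp_for(0,5.5,36))
c=env.get_calibration('wrist');im=grab('wrist','w2')
def pf(P):
    q=(np.array(c['view'])@np.r_[P,1])[:3]*[1,-1,-1];K=np.array(c['camera_matrix']);th=np.arctan2(np.hypot(*q[:2]),q[2]);u=q[:2]/np.hypot(*q[:2])
    return K[:2,2]+K[0,0]*th*u
for nm,q in dict(lipT_f=(-21.5,-40,56),lipT_b=(21.5,-40,56),lipL_f=(-21.5,40,56),lipL_b=(21.5,40,56),g1=(75,-118,106),g2=(75,118,106),dk2=(-60,125,0),dk3=(60,125,0)).items():print(nm,np.round(pf(O+A@np.array(q)/1000),1))
t=np.array(s['tool_rot']);
for nm,q in dict(grip=(0,0,0),lens=(105,0,0),sh=(60,0,-22),lensU=(105,0,-22),lensC=(105,25.5,0)).items():print(nm,np.round(pf(s['tcp_pos']+t@((np.array(q)-[0,0,4.7])/1000)),1))
grab('top','t2');grab('scene','s2')
i=cv2.imread('pics/w2.png');j=cv2.imread('pics/s2.png')[100:240,340:490]
o=np.zeros((600,800,3),'uint8');o[:400,:640]=i;o[400:,:]=0
cv2.imwrite('pics/w2b.png',i[:330,200:520].repeat(2,0).repeat(2,1)[:600])
cv2.imwrite('pics/s2b.png',np.clip(cv2.resize(j,None,fx=4,fy=4,interpolation=2)*1.6,0,255))
E
```

```text
t 7.47 j [ 27.   11.3 -49.5   1.2 -21.7 125. ] tcp [0.495  0.2037 0.1289] F [-0.3  0.4 -3.1] open 0.0257 gf 79.72572326660156
axis in deck mm [ 0.9  4.7 90.6] F deck [-2.1  0.4 -2.4]
turn [-0.0006 -0.0006 -0.0039] deg 0.2 shift [ 0.8 -0.9 54.6]
lipT_f [286.6 311.4]
lipT_b [355.1 311.2]
lipL_f [279.9 185.8]
lipL_b [360.4 185.5]
g1 [432.9 435.4]
g2 [504.6  25.8]
dk2 [235.2  53.8]
dk3 [405.   52.8]
grip [322.2 276.3]
lens [322.1  36. ]
sh [322.3 148.9]
lensU [322.2  19.3]
lensC [384.5  38.2][ WARN:0@2.625] global loadsave.cpp:1063 imwrite_ Unsupported depth image for selected encoder is fallbacked to CV_8U.
```

View pics/w2b.png

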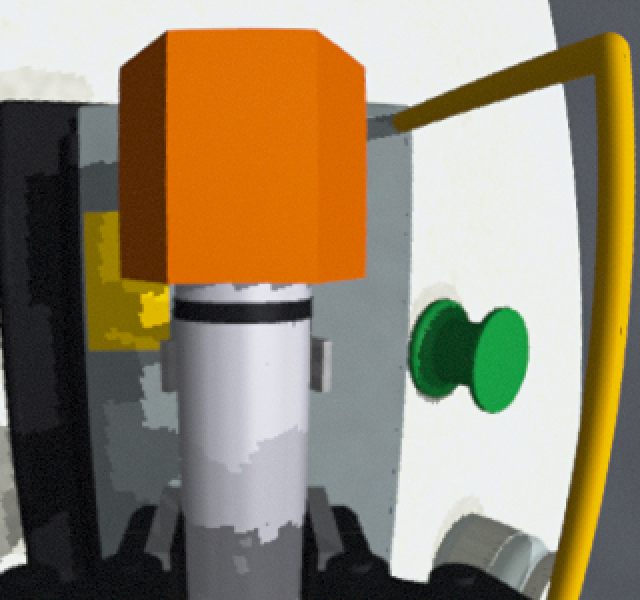

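View pics/s2b.png

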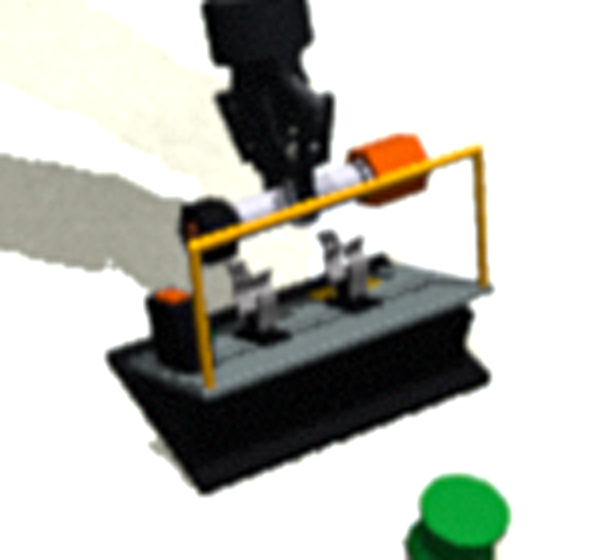

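apply_moves(moves=[[0,0,0,0,1,12,1],[0,0,0,0,1,24,1],[0,0,0,0,1,28,1],[0,0,0,0,1,31,1],[0,0,0,0,1,34,1],[0,0,0,0,1,37,1],[0,0,0,0,1,40,1],[0,0,0,0,1,42,1],[0,0,0,0,1,42,1]])

```text
time: 8.37
tcp_pos: [0.5194, 0.1991, 0.0951]
tool_rot: [[0.232, 0.796, 0.559], [0.973, -0.192, -0.13], [0.004, 0.574, -0.819]]
contact_force: [-3.3, 0.8, -1.5]
opening: 0.0259
gripper_force: 80.2
```

```bash
python3 - <<'E'
from h import *
show();indeck();print(A.T@env.state()['torque'])
E
```

```text
t 8.37 j [ 24.8  16.8 -49.8  -5.5 -20.7 122.9] tcp [0.5194 0.1991 0.0951] F [-3.3  0.8 -1.5] open 0.0259 gf 80.23820042610168
axis in deck mm [ 1.8  5.9 48.7] F deck [-3.6  0.1  0.7]
[0.06508314 1.19068938 0.03000383]
```

apply_moves(moves=[[0,0,0,0,0,2,1],[0,0,0,0,0,4,1],[0,0,0,0,0,6,1],[0,0,0,0,0,8,1],[0,0,0,0,0,10,1],[0,0,0,0,0,11,1],[0,0,0,0,0,11,1]])

```text
time: 8.95
tcp_pos: [0.5256, 0.1973, 0.0856]
tool_rot: [[0.233, 0.797, 0.558], [0.973, -0.192, -0.131], [0.003, 0.573, -0.819]]
contact_force: [-0.1, 0.6, -4.4]
opening: 0.0257
gripper_force: 79.8
```

```bash
python3 - <<'E'
from h import *
show();indeck();print(A.T@env.state()['torque'])
E
```

```text
t 8.95 j [ 24.3  18.3 -49.8  -7.1 -20.4 122.4] tcp [0.5256 0.1973 0.0856] F [-0.1  0.6 -4.4] open 0.0257 gf 79.76847052574158
axis in deck mm [ 1.6  5.5 37.2] F deck [-2.7  0.6 -3.5]
[ 0.16497983  1.10749249 -0.00267836]
```

apply_moves(moves=[[0,0,0,0,0,1,1],[0,0,0,0,0,2,1],[0,0,0,0,0,2.5,1],[0,0,0,0,0,2.5,1]])

```text
time: 9.28
tcp_pos: [0.5268, 0.1968, 0.0836]
tool_rot: [[0.233, 0.796, 0.558], [0.973, -0.192, -0.131], [0.003, 0.573, -0.819]]
contact_force: [-3.6, 0.7, -0.4]
opening: 0.0257
gripper_force: 80.8
```

```bash
python3 - <<'E'
from h import *
show();indeck();print(A.T@env.state()['torque'])
E
```

```text
t 9.28 j [ 24.2  18.6 -49.8  -7.5 -20.4 122.3] tcp [0.5268 0.1968 0.0836] F [-3.6  0.7 -0.4] open 0.0257 gf 80.83056449890137
axis in deck mm [ 1.7  5.3 34.8] F deck [-3.2 -0.2  1.7]
[-0.13610739  1.14882937  0.06055835]
```

Contact is rising (+4 N relative to free). I'll press a little further.

apply_moves(moves=[[0,0,0,0,0,1,1],[0,0,0,0,0,2,1],[0,0,0,0,0,2,1]])

```text
time: 9.53
tcp_pos: [0.5271, 0.1967, 0.0833]
tool_rot: [[0.232, 0.796, 0.559], [0.973, -0.191, -0.131], [0.003, 0.574, -0.819]]
contact_force: [-30.3, 2.4, 33.8]
opening: 0.0259
gripper_force: 85.6
```

```bash
python3 - <<'E'
from h import *
show();indeck();print(A.T@env.state()['torque'])
E
```

```text
t 9.53 j [ 24.2  18.7 -49.8  -7.7 -20.4 122.2] tcp [0.5271 0.1967 0.0833] F [-30.3   2.4  33.8] open 0.0259 gf 85.57989835739136
axis in deck mm [ 1.7  5.4 34.4] F deck [-5.2 -4.6 44.9]
[-0.9848429   1.54976469  0.00603909]
```

apply_moves(moves=[[0,0,0,0,0,-1.8,1],[0,0,0,0,0,-1.8,1],[0,0,0,-1,0,-1.8,1],[0,0,0,-2,0,-1.8,1],[0,0,0,-3,0,-1.8,1],[0,0,0,-3,0,-1.8,1]])

```text
time: 10.03
tcp_pos: [0.527, 0.1962, 0.0838]
tool_rot: [[0.23, 0.797, 0.559], [0.973, -0.192, -0.126], [0.007, 0.573, -0.82]]
contact_force: [-6.4, 10.5, 1.8]
opening: 0.0259
gripper_force: 82.4
```

```bash
python3 - <<'E'
from h import *
show();indeck();print(A.T@env.state()['torque'])
E
```

```text
t 10.03 j [ 23.9  18.5 -50.   -7.9 -20.  122. ] tcp [0.527  0.1962 0.0838] F [-6.4 10.5  1.8] open 0.0259 gf 82.43581652641296
axis in deck mm [ 2.   4.8 34.8] F deck [-6.   8.7  6.4]
[1.89483582 1.76777879 0.10632297]
```

apply_moves(moves=[[0,0,0,-1,0,0,1],[0,0,0,-2,0,0,1],[0,0,0,-3,0,0,1],[0,0,0,-3,0,0,1]])

```text
time: 10.37
tcp_pos: [0.5264, 0.1934, 0.0839]
tool_rot: [[0.229, 0.797, 0.559], [0.973, -0.192, -0.126], [0.007, 0.573, -0.819]]
contact_force: [-5.6, 10.5, 1.8]
opening: 0.0257
gripper_force: 82.4
```

```bash
python3 - <<'E'
from h import *
show();indeck();print(A.T@env.state()['torque'])
E
```

```text
t 10.37 j [ 23.6  18.3 -50.4  -8.2 -19.8 121.7] tcp [0.5264 0.1934 0.0839] F [-5.6 10.5  1.8] open 0.0257 gf 82.41430878639221
axis in deck mm [ 2.1  1.9 34.8] F deck [-5.4  8.9  6. ]
[1.934325   1.62882806 0.05650353]
```

apply_moves(moves=[[0,0,0,-1,0,0,1],[0,0,0,-2,0,0,1],[0,0,0,-3,0,0,1],[0,0,0,-4,0,0,1],[0,0,0,-5,0,0,1],[0,0,0,-6,0,0,1],[0,0,0,-6,0,0,1]])

```text
time: 10.95
tcp_pos: [0.5251, 0.1876, 0.0839]
tool_rot: [[0.229, 0.797, 0.559], [0.973, -0.192, -0.125], [0.008, 0.573, -0.819]]
contact_force: [-5.4, 13.5, 1.6]
opening: 0.0255
gripper_force: 82.4
```

```bash
python3 - <<'E'
from h import *
show();indeck();print(A.T@env.state()['torque'])
E
```

```text
t 10.95 j [ 22.9  18.  -51.   -8.7 -19.5 121.1] tcp [0.5251 0.1876 0.0839] F [-5.4 13.5  1.6] open 0.0255 gf 82.4133574962616
axis in deck mm [ 2.1 -4.  34.8] F deck [-6.  11.9  6.1]
[1.97271061 1.70894693 0.1193508 ]
```

apply_moves(moves=[[0,0,0,-0.5,0,0,1],[0,0,0,-1,0,0,1],[0,0,0,-1.5,0,0,1],[0,0,0,-2,0,0,1],[0,0,0,-2,0,0,1]])

```text
time: 11.37
tcp_pos: [0.5247, 0.186, 0.0839]
tool_rot: [[0.229, 0.797, 0.56], [0.973, -0.192, -0.125], [0.008, 0.573, -0.819]]
contact_force: [-5.4, 13.6, 0.6]
opening: 0.0256
gripper_force: 82.4
```

```bash
python3 - <<'E'
from h import *
show();indeck();print(A.T@env.state()['torque'])
E
```

```text
t 11.37 j [ 22.7  17.9 -51.3  -8.9 -19.3 120.9] tcp [0.5247 0.186  0.0839] F [-5.4 13.6  0.6] open 0.0256 gf 82.41515636444092
axis in deck mm [ 2.1 -5.7 34.8] F deck [-6.5 12.   5.3]
[2.23096822 1.7345352  0.05363493]
```

apply_moves(moves=[[0,0,0,-0.5,0,0,1],[0,0,0,-1,0,0,1],[0,0,0,-1.5,0,0,1],[0,0,0,-2,0,0,1],[0,0,0,-2,0,0,1]])

```text
time: 11.78
tcp_pos: [0.5243, 0.1841, 0.0839]
tool_rot: [[0.229, 0.797, 0.56], [0.973, -0.192, -0.125], [0.008, 0.573, -0.819]]
contact_force: [-3.9, 13.2, 0.6]
opening: 0.0257
gripper_force: 82.4
```

```bash
python3 - <<'E'
from h import *
show();indeck();print(A.T@env.state()['torque'])
E
```

```text
t 11.78 j [ 22.5  17.8 -51.5  -9.1 -19.2 120.7] tcp [0.5243 0.1841 0.0839] F [-3.9 13.2  0.6] open 0.0257 gf 82.41491675376892
axis in deck mm [ 2.2 -7.6 34.8] F deck [-5.3 11.9  4.4]
[2.32251232 1.79951384 0.06242795]
```

apply_moves(moves=[[0,0,0,-0.5,0,0,1],[0,0,0,-1,0,0,1],[0,0,0,-1.5,0,0,1],[0,0,0,-1.5,0,0,1]])

```text
time: 12.12
tcp_pos: [0.5239, 0.1827, 0.0839]
tool_rot: [[0.229, 0.797, 0.56], [0.973, -0.192, -0.124], [0.008, 0.573, -0.819]]
contact_force: [-4.2, 13.5, -0.0]
opening: 0.0255
gripper_force: 82.4
```

```bash
python3 - <<'E'
from h import *
show();indeck();print(A.T@env.state()['torque'])
E
```

```text
t 12.12 j [ 22.3  17.7 -51.6  -9.2 -19.1 120.5] tcp [0.5239 0.1827 0.0839] F [-4.2 13.5 -0. ] open 0.0255 gf 82.41531014442444
axis in deck mm [ 2.2 -9.  34.8] F deck [-5.9 12.2  4.1]
[2.4281144  1.80310264 0.03114457]
```

apply_moves(moves=[[0,0,0,-0.5,0,0,1],[0,0,0,-1,0,0,1],[0,0,0,-1.5,0,0,1],[0,0,0,-1.5,0,0,1]])

```text
time: 12.45
tcp_pos: [0.5239, 0.1824, 0.084]
tool_rot: [[0.227, 0.797, 0.56], [0.974, -0.192, -0.122], [0.01, 0.573, -0.82]]
contact_force: [-3.0, 18.7, -2.6]
opening: 0.0257
gripper_force: 81.9
```

```bash
python3 - <<'E'
from h import *
show();indeck();print(A.T@env.state()['torque'])
E
```

```text
t 12.45 j [ 22.1  17.6 -51.8  -9.4 -18.9 120.4] tcp [0.5239 0.1824 0.084 ] F [-3.  18.7 -2.6] open 0.0257 gf 81.90565466880798
axis in deck mm [ 2.2 -9.4 34.8] F deck [-7.4 17.5  2. ]
[ 3.45330442  2.06049903 -0.02688347]
```

apply_moves(moves=[[0,0,0,-0.7,0,0,1],[0,0,0,-1.4,0,0,1],[0,0,0,-2,0,0,1],[0,0,0,-2,0,0,1]])

```text
time: 12.78
tcp_pos: [0.5239, 0.1823, 0.084]
tool_rot: [[0.225, 0.797, 0.561], [0.974, -0.192, -0.118], [0.014, 0.573, -0.82]]
contact_force: [0.4, 28.0, -7.2]
opening: 0.0257
gripper_force: 81.3
```

```bash
python3 - <<'E'
from h import *
show();indeck();print(A.T@env.state()['torque'])
E
```

```text
t 12.78 j [ 22.   17.6 -51.9  -9.6 -18.6 120.1] tcp [0.5239 0.1823 0.084 ] F [ 0.4 28.  -7.2] open 0.0257 gf 81.34589552879333
axis in deck mm [ 2.3 -9.5 34.9] F deck [-9.1 27.3 -2.4]
[ 5.18041683  2.48382281 -0.02343793]
```

apply_moves(moves=[[0,0,0,1.5,0,0,1],[0,0,0,3,0,0,1],[0,0,0,4.5,0,0,1],[0,0,0,5,0,0,1],[0,0,0,5,0,0,1]])

```text
time: 13.2
tcp_pos: [0.5239, 0.1825, 0.0839]
tool_rot: [[0.231, 0.796, 0.559], [0.973, -0.192, -0.129], [0.005, 0.574, -0.819]]
contact_force: [-7.2, 5.5, 5.3]
opening: 0.0258
gripper_force: 82.5
```

```bash
python3 - <<'E'
from h import *
show();indeck();print(A.T@env.state()['torque'])
E
```

```text
t 13.2 j [ 22.4  17.8 -51.5  -9.  -19.4 120.7] tcp [0.5239 0.1825 0.0839] F [-7.2  5.5  5.3] open 0.0258 gf 82.5251841545105
axis in deck mm [ 2.1 -9.2 34.8] F deck [-3.8  3.7  9.1]
[0.77235177 1.30487765 0.10908614]
```

apply_moves(moves=[[0,0,0,0,0,0,0],[0,0,0,0,0,0,0],[0,0,0,0,0,0,0],[0,0,0,0,0,0,0],[0,0,0,0,0,0,0],[0,0,0,0,0,0,0],[0,0,0,0,0,0,0],[0,0,0,0,0,-5,0],[0,0,0,0,0,-15,0],[0,0,0,0,0,-35,0],[0,0,0,0,0,-60,0],[0,0,0,0,0,-85,0],[0,0,0,0,0,-100,0],[0,0,0,0,0,-100,0],[0,0,0,0,0,-100,0]])

```text
time: 14.45
tcp_pos: [0.4684, 0.1951, 0.1669]
tool_rot: [[0.232, 0.795, 0.561], [0.973, -0.193, -0.129], [0.005, 0.576, -0.818]]
contact_force: [0.0, 0.3, 0.3]
opening: 0.0856
gripper_force: 0.0
```

```bash
python3 - <<'E'
from h import *
show();indeck()
c=env.get_calibration('wrist');im=grab('wrist','w3')
grab('scene','s3');grab('top','t3')
i=cv2.imread('pics/w3.png')[:,160:480];j=cv2.imread('pics/s3.png')[130:230,355:475]
o=np.zeros((520,800,3),'uint8');o[:500,:400]=cv2.resize(i,(400,500));o[:333,400:]=np.clip(cv2.resize(j,(400,333),interpolation=2).astype(float)*1.6,0,255)
cv2.imwrite('pics/f3.png',o)
E
```

```text
t 14.45 j [ 27.6   4.3 -49.9   7.6 -22.  125.6] tcp [0.4684 0.1951 0.1669] F [0.  0.3 0.3] open 0.0856 gf 0.0
axis in deck mm [  3.2  -9.8 135.4] F deck [0.2 0.3 0.3]
```

View pics/f3.png

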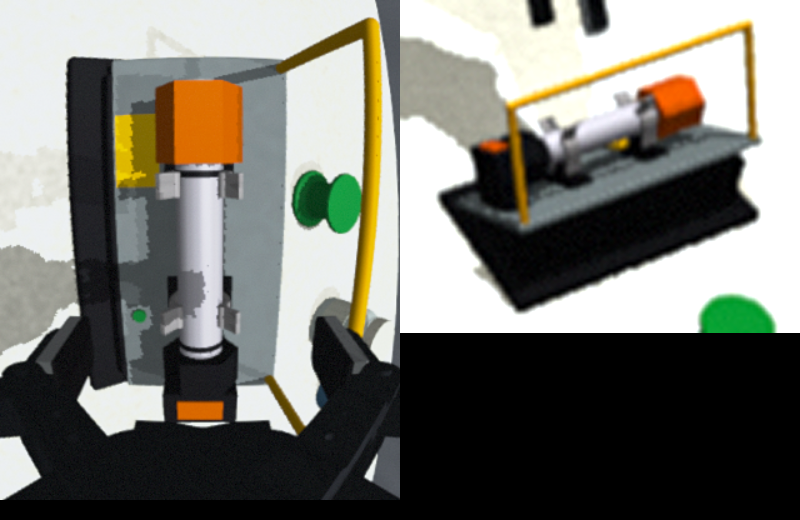

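The picture shows the torch seated in both clips, with its tail against the charger block and the gripper clear of everything.

```bash
python3 -c "
from plant import env
print(env.job_done())"
```

```text
the job is handed in; nothing more can be done
None
```

The smaller orange torch is snapped into both clips with its lens away from the charger and its tail slid up to the hard stop; the pin was not read directly. The arm is clear, and the job was handed in at about 15 s.

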